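Clamp the bending bar with a staple clamp

ROBOT

A 6-joint arm with a two-finger parallel gripper is mounted at the origin on the work surface. World frame = base frame: x ahead of the robot, y to its left, z up, the work surface at z = 0. Lengths are in mm, angles in rad, forces in N, time in s.
With the tool pointing down it reaches from about 375 to 750 mm from the base axis. Payload 9 kg.
Tool frame: the origin (TCP) lies at the very end of the fingers, on their centre line; the grasp point (between the pads) lies 19 mm behind it; z points along the fingers, y is the direction in which the jaws open and shut (so a half turn about z gives the same grasp; the last joint's range is limited). The gripper opens to 85 mm and grips with 20 to 120 N. Pads are 22 mm wide; open, the fingers measure 114 mm over their backs; the gripper's body (76 mm by 85 mm) begins 54 mm behind the grasp point. The pads swing forward as they close: fully open they stand 13 mm farther back than shut.
Start: joints at [-1.369, 0.104, 0.097, 1.564, 0, 1.353], TCP at [244.56, -547.93, 231.331] pointing down, gripper open.
Joint ranges: [-2.99, 2.99], [-0.84, 1.86], [-1.1, 1.16], [-1.84, 2.11], [-1.51, 1.56], [-3.14, 3.14]. Speed limits (rad/s): [2.22, 2.22, 2.57, 3.14, 3.14, 3.14].

INTERFACE

Orientations are given as a 3x3 rotation matrix whose columns are the frame's x, y, z axes.
In Python, from cell import state, get_image, camera_info, sign_off gives the robot as it stands. The module is installed in compiled form; this text tells all that it offers.
- The arm moves only by the tool arm_command, never from a script. Its argument "commands" is a list of rows, each an object of numbers: "wx", "wy", "wz": the turn, a rotation vector about the tool's x, y, z in degrees; "x", "y", "z": the shift along the tool's x, y, z in m; "hand": the gripper's target within -1 to 1 (fully open at 1, half-way at 0, shut at -1). A call has 1 to 20 rows; each row shifts and turns the pose as measured when the row begins, along the tool's axes as they then stand; what a row does not reach is not made up. A row lasts 1/8 s, in which the tool goes at most 62.5 mm and 10.7 degrees, less where a joint would pass 70% of its speed; a pose out of reach is approached as far as the arm can. A call with a gripper value outside its range is refused whole. The fingers move at their own pace and stop on an object; "force" is the grip in N (left out, the last holds). Time passes only in rows, so rows that do not move let the fingers close. It gives the time, the measured TCP pose, the force and the opening at its end, in the units of the state.
- state(): the state, without advancing time (a new reading comes with each control period).
- get_image(name): name is "side" or "top" or "wrist"; returns the picture (480x640x3 uint8, red, green, blue); there is no depth.
- camera_info(name): a dict with "fovy" (degrees; the focal length in pixels is half the picture's height over the tangent of half this angle, whatever the lens; pixels are square), "cx", "cy" (the principal point, pixels), "k1" (the pictures are not rectified: a ray, as slopes to the right and down, at radius r is drawn at 1 + k1 r^2 times it, then the intrinsics apply), "xyz" and "attitude" of the camera in the world; the wrist camera has in their place "hand_eye" (4x4, takes a point from camera to tool coordinates, whose origin is the TCP and whose axes are the flange's). Camera axes: x right, y up, looking along -z (the intrinsics and any distortion apply to the point x, -y, -z); pixel columns grow to the right and rows downward; lengths in mm; the calibration is good to about 2 mm. A picture is of the moment at which its call begins: read the wrist's pose just before it. camera_info takes no time and is no camera call.
- sign_off(): hands the job in, once; it reports no verdict.
The state is a dict: "t": time; "joint_pos": joint angles; "qvel": joint speeds; "tau": joint torques, N m; "tool_pos": TCP position; "eef_rot": TCP orientation; "force": force on the tool from outside, world axes, zero at the start; "wrist_torque": the same for the moment, N m; "gripper_width": finger opening in mm.
Only numpy, scipy, OpenCV 4.12 (cv2) and the standard library are available. Lean on these libraries where they do the work, as an engineer would, in place of code of your own. Each camera call takes 0.05 s, during which the arm holds its last target.

TASK

Take the red-handled steel staple clamp out of its wooden block, straddle the steel bar in the cradle with it and get both legs down into the two holes of the brass guide. The guide slides along the bar and was left anywhere on its short track, so feel for the holes, then push the clamp gently fully home, its bridge resting on the bar, and let go. Never push it against the cradle or the bar with more than 30 newtons; leave the bar lying in its rests and the jar, spool and pin block alone.

Things in the scene. Friction and masses are not known exactly. Their poses are not given: they have to be found in the camera images.
- staple: Steel staple clamp (square U-bolt), 180 to 290 g: two upright 8 mm round legs at y = +-24 mm, feet tapering to 5 mm over the last 3 mm; a round bridge joins them, underside 68 mm, top 78 mm above the feet. Origin: midway between the foot ends; z up. Same after half a turn. It starts standing in the stand, feet 7 mm above the table; pull straight up.
- staple_grip (a point): Centre of the red plastic grip block on the staple's bridge: 22 mm (staple x) by 24 mm (staple y) and 44 mm high, from 76 to 120 mm above the feet; this point is 98 mm above the feet. Take it from above by either pair of faces.
- stand: Fixed light wooden block, 56 x 92 x 45 mm high, with two loose 12 mm holes, 38 mm deep, at y = +-24 mm, in which the staple stands. Origin: centre of its underside on the table.
- cradle: Fixed bar cradle, wooden base from x = -95 to +135 mm, 100 mm wide. Two dark steel V rests at x = -54 and +94 mm (18 mm thick, tips 77 mm high and at y = +-23 mm) carry the bar along x. Between them, under the bar, slides the brass guide. With the staple fully home its bridge lies on the bar and its feet are 22 mm above the table. Origin: on the table on the base's middle line, below the -x end of the guide's track; z up.
- guide_track (a point): The -x end of the brass guide's track: 60 mm above the cradle's origin, level with the guide's flat top. Guide: block 80 mm (cradle x) by 78 mm, two upright 10 mm through holes at y = +-24 mm on its middle line. That line was left anywhere from 4 to 36 mm to +x of this point: not measured. Guide is stiff: under 60 N it does not slide.
- brake_top (a point): Point 34 mm above the cradle's origin, inside the guide, 26 mm below its top: here, at first, lies the friction brake under the holes. The feet meet it and must push it down the last 12 mm with about 10 N; it stays where it is pushed.
- bar: Loose steel bending bar, 26 mm diameter, 220 mm long along its x axis, 0.7 kg, lying in the V rests, its top 90 mm and its underside 64 mm above the table. Origin: its middle, on the axis.
- jar: Bystander: green glass jar with white lid, 60 mm across, 85 mm high. Origin: centre of its underside.
- spool: Bystander: metal wire spool standing on end, 68 mm across, 60 mm high. Origin: centre of its underside.
- pinblock: Bystander: wooden block with rows of steel pins, 60 x 100 mm, 65 mm high over the pins. Origin: centre of its underside.
Mind the look-alikes: they are no part of the job. Several things have the shape of the staple; the one meant has the colours described above. Of the things shaped like the bar, the steel one is meant.

How it is judged:
By the outcome, as a careful person would: the job done as asked, in the order asked, and still so for the second after the job is handed in, with the robot touching nothing.
It also fails if it takes over 72 s, if anything falls off the work surface, if the arm or the gripper's body presses on something with over 40 N, if the wrist force passes 120 N, or if a joint passes its speed limit or range.

## Working session

There is one attempt and no reset: what is moved stays moved. The work goes in short steps, Python scripts to look and compute and a tool call to move; the robot and the scene stay as the last step left them, time stands still between calls to the robot, and variables do not carry over. Pictures are saved under pics/ and viewed, and the job is handed in when it is done.

Besides the shell and the picture viewer there is one more tool, called after "Emit:" as name([rows], argument=value, ...), one row to a line, values as JSON. arm_command: Moves the arm, as the interface text tells. Its arguments: {"type":"object","properties":{"commands":{"type":"array","items":{"type":"object","properties":{"wx":{"type":"number"},"wy":{"type":"number"},"wz":{"type":"number"},"x":{"type":"number"},"y":{"type":"number"},"z":{"type":"number"},"hand":{"type":"number"}}}},"force":{"type":"number"}},"required":["commands"]}

```bash
mkdir -p pics
cat > h.py <<'E'
import numpy as np, cv2
from cell import state,get_image,camera_info,sign_off
def save(n,im): cv2.imwrite('pics/'+n+'.png',cv2.cvtColor(im,cv2.COLOR_RGB2BGR))
E
python3 - <<'E'
from h import *
np.set_printoptions(precision=4,suppress=True)
s=state();print(s)
for n in ['side','top','wrist']:
    print(n,camera_info(n)); im=get_image(n); save(n+'0',im)
E
```

```text
{'t': 0.0, 'joint_pos': array([-1.3687,  0.1047,  0.0964,  1.5639,  0.    ,  1.3531]), 'qvel': array([ 0.0004,  0.0004, -0.0006,  0.0002, -0.0002,  0.0001]), 'tau': array([  0.0019, -55.6925,  50.3656,   0.0167,  -0.0002,   0.    ]), 'tool_pos': array([ 244.4757, -547.5431,  230.4881]), 'eef_rot': array([[ 0.9132,  0.4076, -0.0003],
       [ 0.4076, -0.9132,  0.0014],
       [ 0.0003, -0.0014, -1.    ]]), 'force': array([-0.2006,  1.5675,  0.272 ]), 'wrist_torque': array([ 0.0026, -0.0034,  0.015 ]), 'gripper_width': 85.56879805859455}
side {'fovy': 56.70658273759224, 'cx': 315.1852007229555, 'cy': 238.08449570138754, 'k1': -0.02475794363647217, 'xyz': array([ 497.3691, -739.3176,  833.1663]), 'attitude': array([[ 0.9889,  0.1127, -0.0968],
       [-0.148 ,  0.6935, -0.7051],
       [-0.0123,  0.7116,  0.7025]])}
top {'fovy': 48.53805549027101, 'cx': 307.83061790620565, 'cy': 237.1553273190384, 'k1': -0.06469286659772189, 'xyz': array([ 477.5939,  -14.3246, 1353.1533]), 'attitude': array([[-0.0094,  0.9956, -0.0937],
       [-0.9999, -0.0107, -0.0132],
       [-0.0142,  0.0936,  0.9955]])}
wrist {'fovy': 59.84404378038507, 'cx': 321.1530327049441, 'cy': 236.257302261502, 'k1': -0.002280969773494669, 'hand_eye': array([[   0.0008,    0.9555,    0.2949,   74.4158],
       [   1.    ,   -0.0009,    0.0001,   -0.907 ],
       [   0.0003,    0.2949,   -0.9555, -141.7514],
       [   0.    ,    0.    ,    0.    ,    1.    ]])}
```

View pics/side0.png

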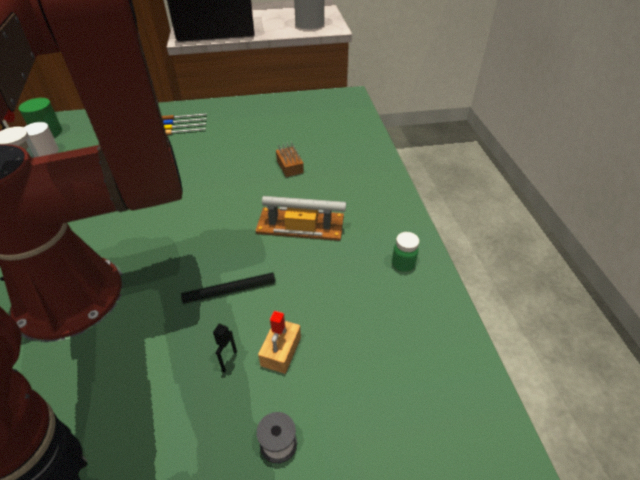

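View pics/top0.png

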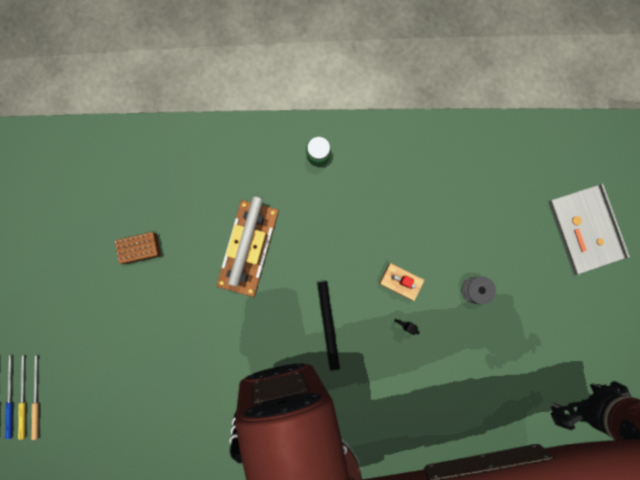

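View pics/wrist0.png

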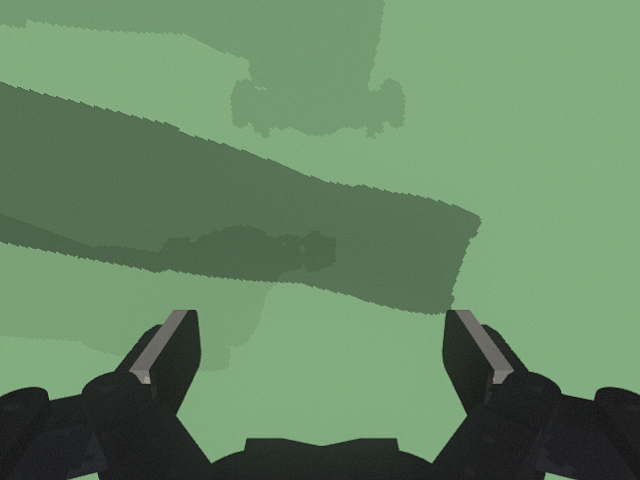

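The side view shows the red-handled staple in its stand at (279,340), and the cradle with the steel bar at (302,215). Look-alikes are a black staple at (224,345) and a black bar at (228,288). In the top view the red staple is at (404,281), the black staple at (407,326), the cradle at (247,245), the black bar at (328,325), the jar at (318,150), the spool at (480,290) and the pin block at (137,247). I choose the red staple and the steel bar, and will check them in close crops.

```bash
cat >> h.py <<'E'
def cam(n,s=None):
    c=dict(camera_info(n))
    if n=='wrist':
        H=np.array(c['hand_eye']);s=s or state()
        R=np.array(s['eef_rot']);c['R']=R@H[:3,:3];c['p']=R@H[:3,3]+np.array(s['tool_pos'])
    else: c['R']=np.array(c['attitude']);c['p']=np.array(c['xyz'])
    c['f']=240/np.tan(np.radians(c['fovy'])/2)
    return c
def ray(c,uv):
    K=np.array([[c['f'],0,c['cx']],[0,c['f'],c['cy']],[0,0,1]])
    q=cv2.undistortPoints(np.array([[uv]],float),K,np.array([c['k1'],0,0,0,0.]))[0,0]
    return c['R']@np.array([q[0],-q[1],-1])
def onz(c,uv,z):
    d=ray(c,uv);return c['p']+d*(z-c['p'][2])/d[2]
def proj(c,P):
    q=c['R'].T@(np.array(P,float)-c['p']);a,b=q[0]/-q[2],q[1]/q[2]
    k=1+c['k1']*(a*a+b*b);return np.array([c['cx']+c['f']*k*a,c['cy']+c['f']*k*b])
def tri(rs):
    A=np.zeros((3,3));b=np.zeros(3)
    for c,uv in rs:
        d=ray(c,uv);d/=np.linalg.norm(d);M=np.eye(3)-np.outer(d,d);A+=M;b+=M@c['p']
    return np.linalg.solve(A,b)
E
python3 - <<'E'
from h import *
t=cv2.imread('pics/top0.png');s=cv2.imread('pics/side0.png')
a=cv2.resize(t[185:305,205:285],(400,600),interpolation=cv2.INTER_CUBIC)
b=cv2.resize(t[250:340,375:435],(400,600),interpolation=cv2.INTER_CUBIC)
cv2.imwrite('pics/ct.png',np.hstack([a,b]))
a=cv2.resize(s[185:245,245:355],(770,420),interpolation=cv2.INTER_CUBIC)
cv2.imwrite('pics/cs.png',a)
b=cv2.resize(s[300:380,205:315],(770,560),interpolation=cv2.INTER_CUBIC)
cv2.imwrite('pics/cs2.png',b)
E
```

```text
(no output)
```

View pics/ct.png

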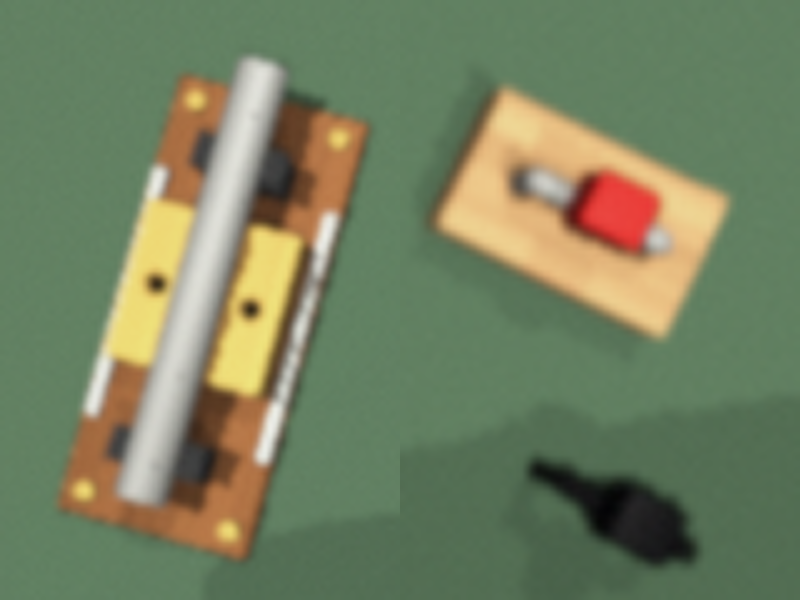

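View pics/cs.png

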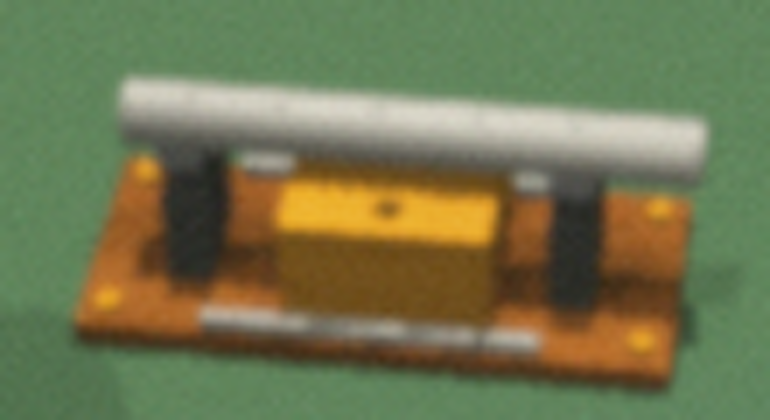

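View pics/cs2.png

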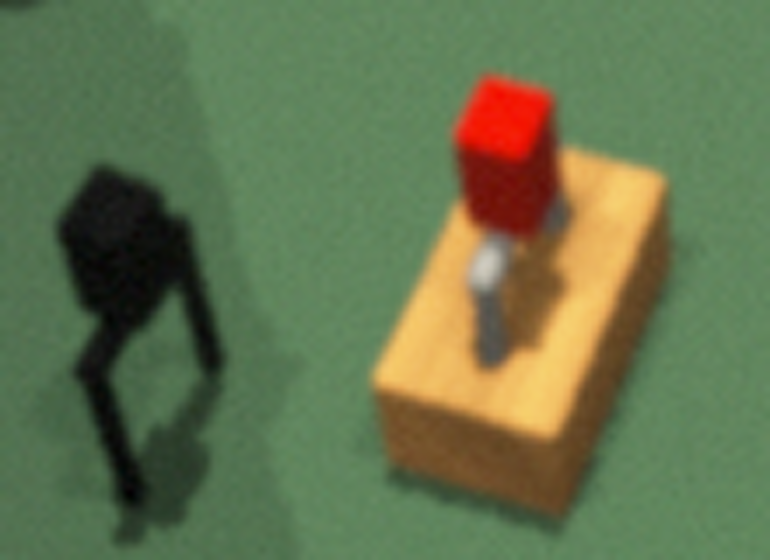

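The crops confirm the choice: a red block on a steel bridge standing in light wood. The other staple is all black and stands free. The guide's holes can be seen beside the steel bar, at about (236,242) and (255,247) in the top view.

Run:
```python
from h import *
np.set_printoptions(precision=1,suppress=True)
T=cv2.imread('pics/top0.png');S=cv2.imread('pics/side0.png')
ct,cs=cam('top'),cam('side')
def blob(im,lo,hi,roi,big=True):
    x0,y0,x1,y1=roi
    m=cv2.inRange(cv2.cvtColor(im,cv2.COLOR_BGR2HSV),lo,hi);k=np.zeros_like(m);k[y0:y1,x0:x1]=m[y0:y1,x0:x1]
    c=max(cv2.findContours(k,0,1)[0],key=cv2.contourArea);return c,cv2.contourArea(c)
def rect(c,z,name):
    P=np.array([onz(ct,p[0],z)[:2] for p in c.astype(float)],np.float32)
    r=cv2.minAreaRect(P);b=cv2.boxPoints(r);e=b[1]-b[0],b[2]-b[1];e=max(e,key=np.linalg.norm)
    print(name,'c',np.array(r[0]),'size',np.array(r[1]),'long axis deg',np.degrees(np.arctan2(e[1],e[0]))%180)
c,a=blob(T,(0,150,120),(8,255,255),(385,260,425,300));rect(c,127,'red top')
c,a=blob(T,(10,60,120),(25,200,255),(370,250,435,310));rect(c,45,'stand')
c,a=blob(T,(5,80,60),(20,255,200),(205,185,290,305));rect(c,20,'cradle base?')
# guide brass
m=cv2.inRange(cv2.cvtColor(T,cv2.COLOR_BGR2HSV),(20,90,130),(32,255,255));k=np.zeros_like(m);k[200:290,215:275]=m[200:290,215:275]
cc=[q for q in cv2.findContours(k,0,1)[0] if cv2.contourArea(q)>60];print([cv2.contourArea(q) for q in cc])
rect(np.vstack(cc),60,'guide')
# bar
m=cv2.inRange(cv2.cvtColor(T,cv2.COLOR_BGR2HSV),(0,0,120),(179,40,255));k=np.zeros_like(m);k[190:295,215:275]=m[190:295,215:275]
k=cv2.morphologyEx(k,cv2.MORPH_OPEN,np.ones((5,5)))
c=max(cv2.findContours(k,0,1)[0],key=cv2.contourArea);rect(c,77,'bar')
# holes
g=cv2.cvtColor(T,cv2.COLOR_BGR2GRAY).astype(float)
for u,v in [(236,242),(255,247)]:
    w=g[v-4:v+5,u-4:u+5];W=np.clip(np.percentile(w,60)-15-w,0,None);yy,xx=np.mgrid[v-4:v+5,u-4:u+5]
    p=(W*xx).sum()/W.sum(),(W*yy).sum()/W.sum();print('hole',p,onz(ct,p,60))
```

```text
red top c [ 489.2 -224.2] size [25.6 21.6] long axis deg 62.733288
stand c [ 489.  -225.8] size [94.1 58.3] long axis deg 62.68979
cradle base? c [578.4 156. ] size [ 99.8 228.9] long axis deg 164.09561
[329.5, 266.5]
guide c [584.  155.2] size [80.1 81.8] long axis deg 165.32083
bar c [592.4 155. ] size [ 24.9 222.3] long axis deg 163.92842
hole (np.float64(235.97556719022688), np.float64(241.31588132635252)) [591.  178.7  60. ]
hole (np.float64(254.18635170603673), np.float64(246.1942257217848)) [578.6 134.   60. ]
```

Emit:
arm_command([
  {"x": 0.051, "y": -0.028},
  {"x": 0.051, "y": -0.028},
  {"x": 0.051, "y": -0.028},
  {"x": 0.051, "y": -0.028},
  {"x": 0.051, "y": -0.028},
  {"x": 0.05, "y": -0.028},
  {"x": 0.05, "y": -0.028},
  {"wz": -9.65},
  {"wz": -9.65},
  {"wz": -9.65},
  {"wz": -9.65},
  {"hand": 0.2},
], force=60)

```text
invalid input
```

Run:
```python
from h import *
np.set_printoptions(precision=3,suppress=True)
s=state();im=get_image('wrist');save('w1',im);np.save('s1.npy',s,allow_pickle=True)
print(s['t'],s['tool_pos'],s['eef_rot'],s['gripper_width'],s['force'])
```

```text
0.15 [ 244.524 -547.626  230.707] [[ 0.913  0.408 -0.   ]
 [ 0.408 -0.913  0.001]
 [ 0.    -0.001 -1.   ]] 85.40853680632766 [ 0.357  0.241 -0.299]
```

View pics/w1.png

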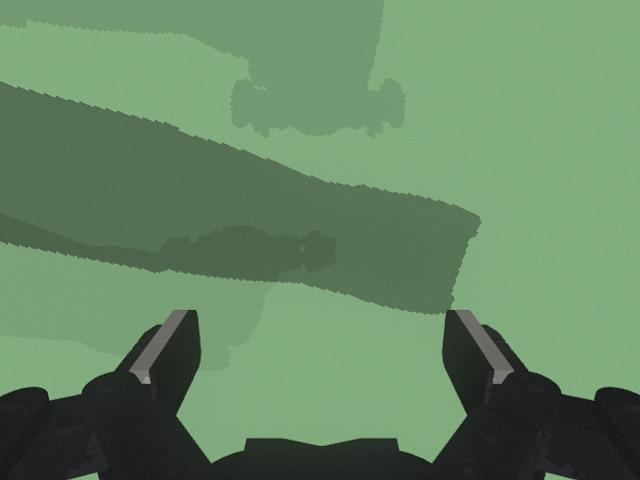

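The wrist view is unchanged: open fingers over bare table. The move was refused as invalid, so I'll fill in every key.

Emit:
arm_command([
  {"x": 0.051, "y": -0.028, "z": 0, "wx": 0, "wy": 0, "wz": 0, "hand": 0.2},
  {"x": 0.051, "y": -0.028, "z": 0, "wx": 0, "wy": 0, "wz": 0, "hand": 0.2},
  {"x": 0.051, "y": -0.028, "z": 0, "wx": 0, "wy": 0, "wz": 0, "hand": 0.2},
  {"x": 0.051, "y": -0.028, "z": 0, "wx": 0, "wy": 0, "wz": 0, "hand": 0.2},
  {"x": 0.051, "y": -0.028, "z": 0, "wx": 0, "wy": 0, "wz": 0, "hand": 0.2},
  {"x": 0.05, "y": -0.028, "z": 0, "wx": 0, "wy": 0, "wz": 0, "hand": 0.2},
  {"x": 0.05, "y": -0.028, "z": 0, "wx": 0, "wy": 0, "wz": 0, "hand": 0.2},
  {"x": 0, "y": 0, "z": 0, "wx": 0, "wy": 0, "wz": -9.65, "hand": 0.2},
  {"x": 0, "y": 0, "z": 0, "wx": 0, "wy": 0, "wz": -9.65, "hand": 0.2},
  {"x": 0, "y": 0, "z": 0, "wx": 0, "wy": 0, "wz": -9.65, "hand": 0.2},
  {"x": 0, "y": 0, "z": 0, "wx": 0, "wy": 0, "wz": -9.65, "hand": 0.2},
  {"x": 0, "y": 0, "z": 0, "wx": 0, "wy": 0, "wz": 0, "hand": 0.2},
], force=60)

```text
t: 1.7
tool_pos: [495.8, -212.1, 228.4]
eef_rot: [[0.443, 0.897, -0.001], [0.897, -0.443, 0.003], [0.002, -0.002, -1.0]]
force: [-0.1, 0.7, 0.5]
gripper_width: 51.2
```

Run:
```python
from h import *
np.set_printoptions(precision=3,suppress=True)
s=state();im=get_image('wrist');save('w1',im);np.save('s1.npy',s,allow_pickle=True)
print(s['t'],s['tool_pos'],s['eef_rot'],s['gripper_width'],s['force'])
```

```text
1.7 [ 495.774 -212.135  228.44 ] [[ 0.443  0.897 -0.001]
 [ 0.897 -0.443  0.003]
 [ 0.002 -0.002 -1.   ]] 51.21651550652824 [-0.077  0.698  0.534]
```

View pics/w1.png

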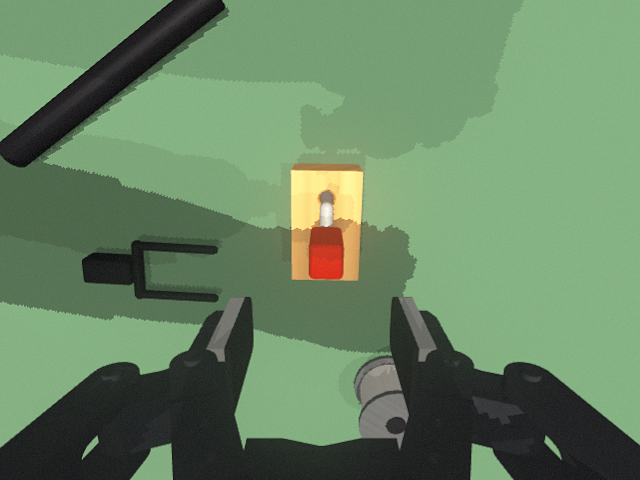

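The wrist view shows the staple's red block at (326,253) in the stand (stand corners about (291,167) to (358,280)), upright in the picture. The black staple lies flat at (150,270). Next I measure the red top.

Run:
```python
from h import *
np.set_printoptions(precision=2,suppress=True)
s=np.load('s1.npy',allow_pickle=True).item();c=cam('wrist',s)
im=cv2.imread('pics/w1.png');h=cv2.cvtColor(im,cv2.COLOR_BGR2HSV)
print(h[232:282:4,326])
for lo in [(0,180,120)]:
  m=cv2.inRange(h,lo,(8,255,255))|cv2.inRange(h,(172,180,120),(179,255,255))
  k=max(cv2.findContours(m,0,1)[0],key=cv2.contourArea);x,y,w,hh=cv2.boundingRect(k);print(x,y,w,hh)
for v in (y,y+hh): pass
# rows where top face: use bottom edge corners
print('bottom L/R z127',onz(c,(x,y+hh),127),onz(c,(x+w,y+hh),127))
m=cv2.inRange(h,(8,40,150),(28,200,255));k=max(cv2.findContours(m,0,1)[0],key=cv2.contourArea)
P=np.array([onz(c,p[0],45)[:2] for p in k.astype(float)],np.float32);print('stand',cv2.minAreaRect(P))
a=cv2.resize(im[155:295,270:380],(550,700))[:600];cv2.imwrite('pics/w1c.png',a)
```

```text
[[  6 188 152]
 [  6 198 148]
 [  6 189 150]
 [  5 195 165]
 [  4 210 200]
 [  3 210 205]
 [  4 211 201]
 [  4 218 223]
 [  3 216 223]
 [  3 217 221]
 [  3 217 221]
 [  3 220 219]
 [ 40  72 124]]
309 227 35 52
bottom L/R z127 [ 475.33 -232.98  127.  ] [ 495.12 -242.71  127.  ]
stand ((491.28216552734375, -225.78677368164062), (97.25888061523438, 56.2755241394043), 62.61473083496094)
```

View pics/w1c.png

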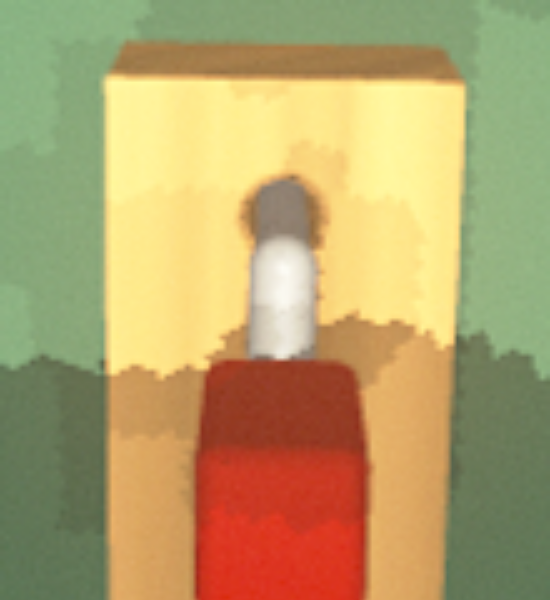

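Emit:
arm_command([
  {"x": -0.0145, "y": 0.0005, "z": 0, "wx": 0, "wy": 0, "wz": 1, "hand": 0.2},
  {"x": 0, "y": 0, "z": 0.04, "wx": 0, "wy": 0, "wz": 0, "hand": 0.2},
  {"x": 0, "y": 0, "z": 0.03, "wx": 0, "wy": 0, "wz": 0, "hand": 0.2},
  {"x": 0, "y": 0, "z": 0, "wx": 0, "wy": 0, "wz": 0, "hand": 0.2},
  {"x": 0, "y": 0, "z": 0, "wx": 0, "wy": 0, "wz": 0, "hand": 0.2},
])

```text
t: 2.38
tool_pos: [488.7, -229.3, 158.5]
eef_rot: [[0.475, 0.88, 0.001], [0.88, -0.475, 0.001], [0.001, 0.0, -1.0]]
force: [0.5, 0.1, 0.9]
gripper_width: 51.4
```

Run:
```python
from h import *
np.set_printoptions(precision=3,suppress=True)
s=state();im=get_image('wrist');save('w2',im);np.save('s2.npy',s,allow_pickle=True)
print(s['t'],s['tool_pos'],s['eef_rot'],s['gripper_width'],s['force'])
```

```text
2.375 [ 488.699 -229.315  158.517] [[ 0.475  0.88   0.001]
 [ 0.88  -0.475  0.001]
 [ 0.001  0.    -1.   ]] 51.37267190268489 [0.512 0.139 0.884]
```

View pics/w2.png

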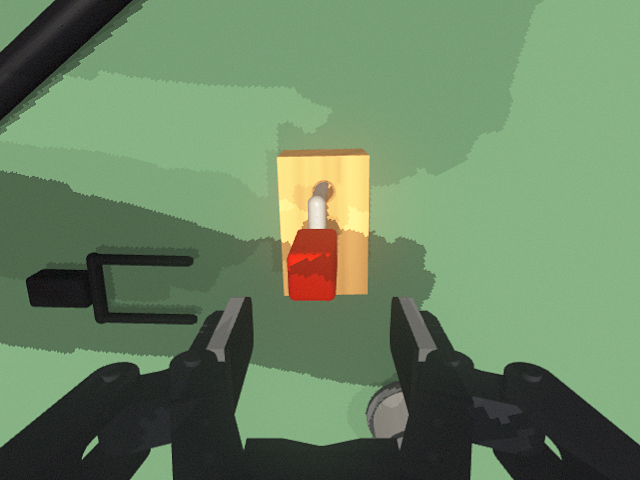

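The red top face spans about (288 to 336, 255 to 300), slightly left of the jaw centre line at u≈321. The picture is turned by about a degree.

Run:
```python
from h import *
np.set_printoptions(precision=2,suppress=True)
s=np.load('s2.npy',allow_pickle=True).item();c=cam('wrist',s)
for uv in [(289,264),(336,259),(336,300),(288,296)]: print(onz(c,uv,127))
print(proj(c,[488.7,-229.3,127]),proj(c,[488.7,-229.3,158.5]))
im=cv2.imread('pics/w2.png');cv2.imwrite('pics/w2c.png',cv2.resize(im[220:310,265:355],(600,600),interpolation=cv2.INTER_CUBIC))
```

```text
[ 479.3 -214.2  127. ]
[ 498.76 -222.01  127.  ]
[ 489.5  -239.63  127.  ]
[ 471.21 -227.5   127.  ]
[323.75 282.37] [324.2  315.65]
```

View pics/w2c.png

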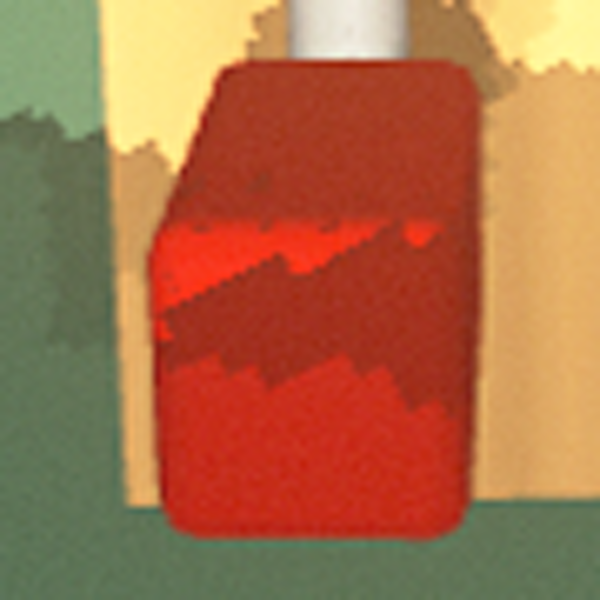

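Run:
```python
from h import *
np.set_printoptions(precision=2,suppress=True)
s=np.load('s2.npy',allow_pickle=True).item();c=cam('wrist',s)
P=np.array([onz(c,uv,127) for uv in [(287.8,253.8),(336.2,253.8),(335.2,300.3),(289.8,300.3)]]);print(P,P.mean(0))
R=np.array(s['eef_rot']);print('tool delta',R.T@(P.mean(0)-s['tool_pos']))
for a,b in [(0,1),(1,2),(2,3),(3,0)]:
  d=P[b]-P[a];print(np.linalg.norm(d),np.degrees(np.arctan2(d[1],d[0])))
```

```text
[[ 481.2  -209.78  127.  ]
 [ 499.97 -219.89  127.  ]
 [ 489.11 -239.59  127.  ]
 [ 470.87 -229.76  127.  ]] [ 485.29 -224.75  127.  ]
tool delta [ 2.36 -5.17 31.52]
21.32335715527006 -28.32365660427893
22.49272639942589 -118.89133071395968
20.721585333303363 151.68163473495335
22.496727491694173 62.64144766956146
```

The red block now seems to lean left relative to the stand, which it did not do earlier, so I'm looking again.

Run:
```python
from h import *
np.set_printoptions(precision=3,suppress=True)
s=state();im=get_image('wrist');print(s['t'],s['tool_pos'],s['eef_rot'],s['qvel'])
i2=get_image('side');save('s3full',i2)
a=cv2.resize(im[140:310,255:385],(400,523),interpolation=cv2.INTER_CUBIC)
b=cv2.resize(i2[280:390,230:320],(400,489),interpolation=cv2.INTER_CUBIC)
b=np.vstack([b,np.zeros((34,400,3),np.uint8)])
save('w3',np.hstack([a,b]))
```

```text
2.425 [ 488.702 -229.247  158.459] [[ 0.475  0.88   0.   ]
 [ 0.88  -0.475  0.001]
 [ 0.001 -0.    -1.   ]] [ 0.004 -0.001  0.004 -0.003  0.    -0.006]
```

View pics/w3.png

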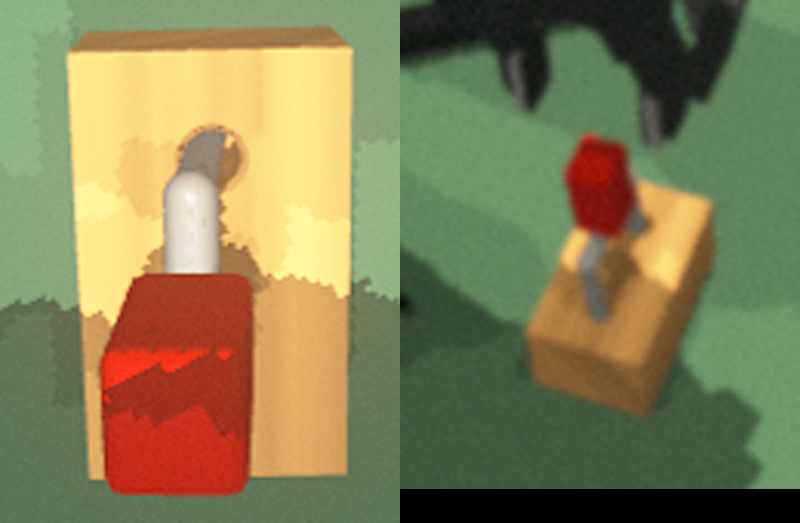

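The staple stands upright in the first pictures but now leans a few degrees in its loose 12 mm holes. No contact force showed. The jaws shut along that direction, so they will straighten it. I'll go on down with the jaws centred on the stand's line.

Emit:
arm_command([
  {"x": 0.003, "y": -0.001, "z": 0.0, "wx": 0, "wy": 0, "wz": -1, "hand": 0.2},
  {"x": 0, "y": 0, "z": 0.025, "wx": 0, "wy": 0, "wz": 0, "hand": 0.2},
  {"x": 0, "y": 0, "z": 0.025, "wx": 0, "wy": 0, "wz": 0, "hand": 0.2},
  {"x": 0, "y": 0, "z": 0.018, "wx": 0, "wy": 0, "wz": 0, "hand": 0.2},
  {"x": 0, "y": 0, "z": 0, "wx": 0, "wy": 0, "wz": 0, "hand": 0.2},
  {"x": 0, "y": 0, "z": 0, "wx": 0, "wy": 0, "wz": 0, "hand": 0.2},
])

```text
t: 3.28
tool_pos: [492.2, -226.7, 93.4]
eef_rot: [[0.455, 0.89, 0.006], [0.89, -0.455, -0.003], [-0.0, 0.007, -1.0]]
force: [0.1, -0.2, 0.4]
gripper_width: 50.9
```

Emit:
arm_command([
  {"x": 0, "y": -0.0015, "z": 0.007, "wx": 0.38, "wy": 0, "wz": 0, "hand": 0.2},
  {"x": 0, "y": 0, "z": 0, "wx": 0, "wy": 0, "wz": 0, "hand": 0},
  {"x": 0, "y": 0, "z": 0, "wx": 0, "wy": 0, "wz": 0, "hand": -0.2},
  {"x": 0, "y": 0, "z": 0, "wx": 0, "wy": 0, "wz": 0, "hand": -0.4},
  {"x": 0, "y": 0, "z": 0, "wx": 0, "wy": 0, "wz": 0, "hand": -1},
  {"x": 0, "y": 0, "z": 0, "wx": 0, "wy": 0, "wz": 0, "hand": -1},
  {"x": 0, "y": 0, "z": 0, "wx": 0, "wy": 0, "wz": 0, "hand": -1},
], force=70)

```text
t: 4.15
tool_pos: [491.9, -226.8, 88.1]
eef_rot: [[0.455, 0.89, 0.002], [0.89, -0.455, -0.002], [-0.001, 0.003, -1.0]]
force: [0.9, -0.4, 0.0]
gripper_width: 21.3
```

Run:
```python
from h import *
np.set_printoptions(precision=3,suppress=True)
s=state();im=get_image('wrist');save('w4',im)
print(s['t'],s['tool_pos'],s['eef_rot'],s['gripper_width'],s['force'],s['joint_pos'])
```

```text
4.15 [ 491.855 -226.84    88.109] [[ 0.455  0.89   0.002]
 [ 0.89  -0.455 -0.002]
 [-0.001  0.003 -1.   ]] 21.26430414390126 [ 0.925 -0.43   0.02 ] [-0.674 -0.054 -0.324  1.298 -0.     1.37 ]
```

View pics/w4.png

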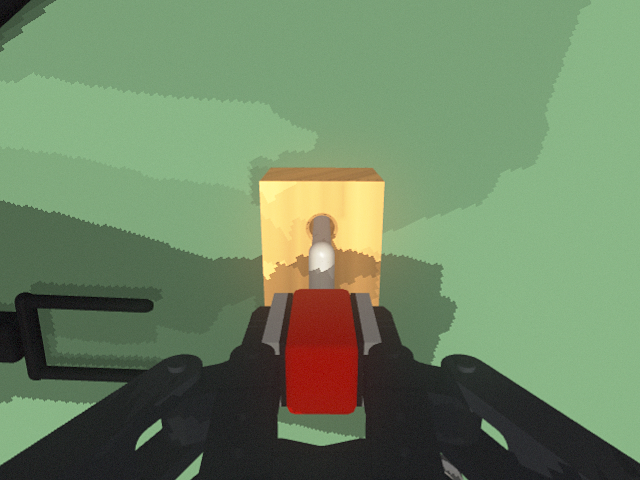

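The staple is held and upright. The bridge and leg line up at u≈321, with the leg centred in its hole at (321,229). Now I lift straight up.

Emit:
arm_command([
  {"x": 0, "y": 0, "z": -0.015, "wx": 0, "wy": 0, "wz": 0, "hand": -1},
  {"x": 0, "y": 0, "z": -0.02, "wx": 0, "wy": 0, "wz": 0, "hand": -1},
  {"x": 0, "y": 0, "z": -0.03, "wx": 0, "wy": 0, "wz": 0, "hand": -1},
  {"x": 0, "y": 0, "z": -0.03, "wx": 0, "wy": 0, "wz": 0, "hand": -1},
  {"x": 0, "y": 0, "z": -0.03, "wx": 0, "wy": 0, "wz": 0, "hand": -1},
  {"x": 0, "y": 0, "z": 0, "wx": 0, "wy": 0, "wz": 0, "hand": -1},
  {"x": 0, "y": 0, "z": 0, "wx": 0, "wy": 0, "wz": 0, "hand": -1},
])

```text
t: 5.08
tool_pos: [490.9, -226.0, 219.8]
eef_rot: [[0.455, 0.89, 0.002], [0.89, -0.455, -0.002], [-0.001, 0.002, -1.0]]
force: [0.4, -0.2, -2.7]
gripper_width: 21.2
```

Run:
```python
from h import *
np.set_printoptions(precision=3,suppress=True)
s=state();im=get_image('wrist');save('w5',im)
print(s['t'],s['tool_pos'],s['eef_rot'],s['gripper_width'],s['force'],s['wrist_torque'])
```

```text
5.075 [ 490.865 -225.995  219.811] [[ 0.455  0.89   0.002]
 [ 0.89  -0.455 -0.002]
 [-0.001  0.002 -1.   ]] 21.167938328555497 [ 0.37  -0.224 -2.674] [ 0.01  -0.003  0.056]
```

View pics/w5.png

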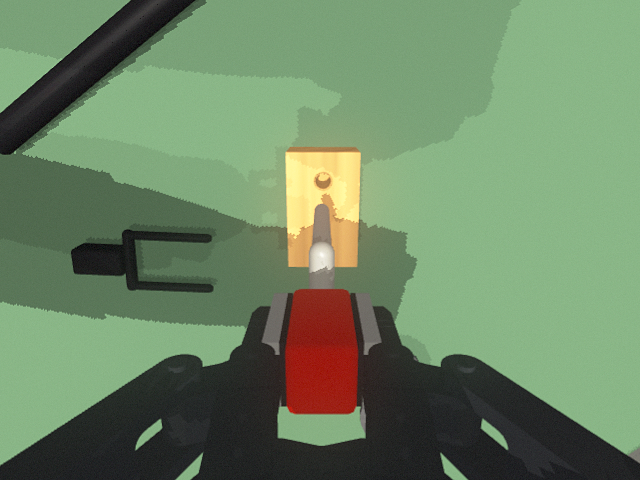

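Lifted cleanly: about 2.7 N of weight, the stand empty, the foot visible at (320,206). Now I carry it over the cradle.

Emit:
arm_command([
  {"x": 0.03, "y": -0.007, "z": 0, "wx": 0, "wy": 0, "wz": 0, "hand": -1},
  {"x": 0.04, "y": -0.0095, "z": 0, "wx": 0, "wy": 0, "wz": 0, "hand": -1},
  {"x": 0.05, "y": -0.012, "z": 0, "wx": 0, "wy": 0, "wz": 0, "hand": -1},
  {"x": 0.05, "y": -0.012, "z": 0, "wx": 0, "wy": 0, "wz": 0, "hand": -1},
  {"x": 0.05, "y": -0.012, "z": 0, "wx": 0, "wy": 0, "wz": 0, "hand": -1},
  {"x": 0.05, "y": -0.012, "z": 0, "wx": 0, "wy": 0, "wz": 0, "hand": -1},
  {"x": 0.045, "y": -0.011, "z": 0, "wx": 0, "wy": 0, "wz": 0, "hand": -1},
  {"x": 0.03, "y": -0.007, "z": 0, "wx": 0, "wy": 0, "wz": 0, "hand": -1},
  {"x": 0.02, "y": -0.005, "z": 0, "wx": 0, "wy": 0, "wz": 0, "hand": -1},
  {"x": 0, "y": 0, "z": 0, "wx": 0, "wy": 0, "wz": -5.6, "hand": -1},
  {"x": 0, "y": 0, "z": 0, "wx": 0, "wy": 0, "wz": -5.6, "hand": -1},
  {"x": 0, "y": 0, "z": 0, "wx": 0, "wy": 0, "wz": 0, "hand": -1},
  {"x": 0, "y": 0, "z": 0, "wx": 0, "wy": 0, "wz": 0, "hand": -1},
])

```text
t: 6.75
tool_pos: [574.4, 152.1, 201.4]
eef_rot: [[0.272, 0.962, -0.022], [0.962, -0.272, 0.002], [-0.004, -0.021, -1.0]]
force: [-0.3, 0.0, -1.9]
gripper_width: 20.9
```

Run:
```python
from h import *
np.set_printoptions(precision=3,suppress=True)
s=state();im=get_image('wrist');save('w6',im);np.save('s6.npy',s,allow_pickle=True)
print(s['t'],s['tool_pos'],s['eef_rot'],s['gripper_width'],s['force'],s['joint_pos'])
R=np.array(s['eef_rot']);print(R.T@(np.array([584.8,156.3,s['tool_pos'][2]])-s['tool_pos']),np.degrees(np.arctan2(R[1,0],R[0,0])))
```

```text
6.75 [574.356 152.121 201.417] [[ 0.272  0.962 -0.022]
 [ 0.962 -0.272  0.002]
 [-0.004 -0.021 -1.   ]] 20.93689385447003 [-0.302  0.032 -1.941] [0.038 0.11  0.049 1.532 0.003 1.884]
[ 6.863  8.91  -0.221] 74.2131470968799
```

View pics/w6.png

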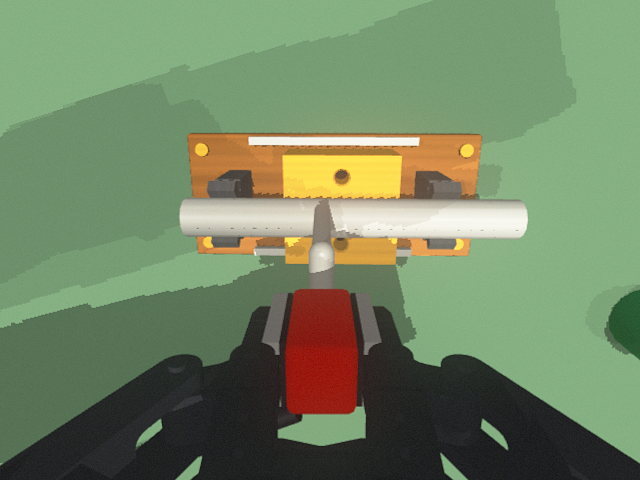

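Wrist view at the cradle: the guide's far hole is at (342,177) and the near one at (341,244) beyond the bar. The foot is at about (321,205). The tool has tipped 1.2°, which I'll correct.

Run:
```python
from h import *
np.set_printoptions(precision=2,suppress=True)
s=np.load('s6.npy',allow_pickle=True).item();c=cam('wrist',s)
im=cv2.imread('pics/w6.png');g=cv2.cvtColor(im,cv2.COLOR_BGR2GRAY).astype(float)
P=[]
for u,v in [(342,177),(341,243)]:
    w=g[v-9:v+10,u-9:u+10];W=(w<np.median(w)-35)*1.;yy,xx=np.mgrid[v-9:v+10,u-9:u+10]
    p=(W*xx).sum()/W.sum(),(W*yy).sum()/W.sum();P.append(onz(c,p,60));print(p,W.sum(),P[-1])
d=P[0]-P[1];print(np.linalg.norm(d),np.degrees(np.arctan2(d[1],d[0])),(P[0]+P[1])/2)
# bar axis direction/position: plates' edges
m=cv2.inRange(cv2.cvtColor(im,cv2.COLOR_BGR2HSV),(0,0,140),(179,45,255));m[:190]=0;m[245:]=0;m[:,300:345]=0
for u in (200,260,400,460,510):
    r=np.where(m[:,u])[0];print(u,r.min(),r.max())
# white scale strip & base corners
for uv in [(189,134),(481,134),(469,255),(199,255)]: print(onz(c,uv,20))
cv2.imwrite('pics/w6c.png',cv2.resize(im[120:280,240:440],(800,600)[:2],interpolation=cv2.INTER_CUBIC))
```

```text
(np.float64(341.1929824561403), np.float64(175.21052631578948)) 114.0 [591.78 179.43  60.  ]
(np.float64(340.0), np.float64(239.0)) 23.0 [579.25 135.72  60.  ]
45.47466450142425 74.00570438683597 [585.51 157.58  60.  ]
200 199 234
260 199 235
400 199 237
460 200 237
510 201 238
[487.93 234.26  20.  ]
[699.63 174.89  20.  ]
[674.68  82.06  20.  ]
[460.55 140.57  20.  ]
```

View pics/w6c.png

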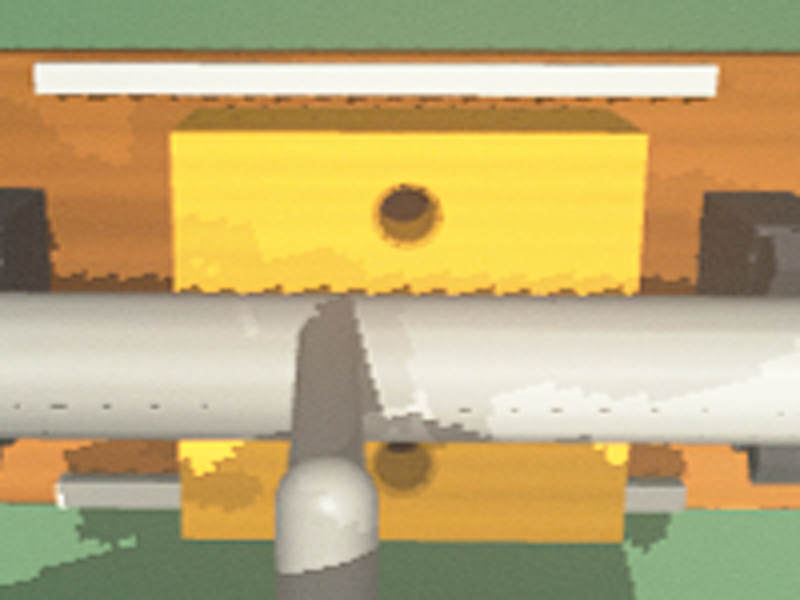

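Run:
```python
from h import *
np.set_printoptions(precision=2,suppress=True)
s=np.load('s6.npy',allow_pickle=True).item();c=cam('wrist',s)
A=onz(c,(341.75,176.8),60);B=onz(c,(340.75,243.3),60);d=A-B
print(A,B,np.linalg.norm(d),np.degrees(np.arctan2(d[1],d[0])),(A+B)/2)
# guide corners top face far edge, from crop
for q in [(170,131),(648,133),(624,541),(181,538)]:
    print(onz(c,(240+q[0]/4,120+q[1]*160/600),60))
# foot: ray onto tool z = 81 plane
R=np.array(s['eef_rot']);p=np.array(s['tool_pos']);ds=R.T@ray(c,(240+328/4,120+300*160/600));o=R.T@(c['p']-p)
print('foot tip tool',o+ds*(81-o[2])/ds[2])
# bridge end outermost (round top)
```

```text
[591.86 178.29  60.  ] [578.93 132.46  60.  ] 47.6113993154047 74.23893653829796 [585.4  155.38  60.  ]
[557.36 203.16  60.  ]
[634.25 181.33  60.  ]
[613.31 106.49  60.  ]
[536.06 128.2   60.  ]
foot tip tool [27.39 -0.73 81.  ]
```

Both cameras agree on the middle of the holes to 1 mm: top (584.8,156.3), wrist (585.4,155.4), spacing 47.6 against 48 mm, line at 74.2°. I'll level the tool, centre it and look again.

Emit:
arm_command([
  {"x": 0.0057, "y": 0.01, "z": 0, "wx": -1.24, "wy": 0.23, "wz": 0, "hand": -1},
  {"x": 0, "y": 0, "z": 0, "wx": 0, "wy": 0, "wz": 0, "hand": -1},
  {"x": 0, "y": 0, "z": 0, "wx": 0, "wy": 0, "wz": 0, "hand": -1},
])

```text
t: 7.18
tool_pos: [586.5, 154.8, 201.1]
eef_rot: [[0.274, 0.962, 0.002], [0.962, -0.274, -0.0], [0.0, 0.002, -1.0]]
force: [-0.4, -0.6, -2.9]
gripper_width: 21.5
```

```bash
cat > g.py <<'E'
from h import *
np.set_printoptions(precision=3,suppress=True)
def st(X=585.8,Y=155.3):
    s=state();R=np.array(s['eef_rot']);p=s['tool_pos']
    d=R.T@(np.array([X,Y,p[2]])-p);z=R[:,2]
    print('t',s['t'],'p',p,'yaw',np.degrees(np.arctan2(R[1,0],R[0,0])),'d tool',d[:2],'tilt x,y (deg)',np.degrees([z@[R[0,0],R[1,0],0],z@[R[0,1],R[1,1],0]]),'F',s['force'],'M',s['wrist_torque'],'w',s['gripper_width'])
    return s
E
python3 -c "
from g import *
st()"
```

```text
t 7.175 p [586.459 154.837 201.075] yaw 74.0900748328312 d tool [ 0.265 -0.761] tilt x,y (deg) [0.006 0.108] F [-0.389 -0.613 -2.866] M [0.012 0.023 0.008] w 21.527060329854724
```

Emit:
arm_command([
  {"x": 0, "y": -0.0008, "z": 0.012, "wx": 0.1, "wy": 0, "wz": 0, "hand": -1},
  {"x": 0, "y": 0, "z": 0.014, "wx": 0, "wy": 0, "wz": 0, "hand": -1},
  {"x": 0, "y": 0, "z": 0.012, "wx": 0, "wy": 0, "wz": 0, "hand": -1},
  {"x": 0, "y": 0, "z": 0.01, "wx": 0, "wy": 0, "wz": 0, "hand": -1},
  {"x": 0, "y": 0, "z": 0, "wx": 0, "wy": 0, "wz": 0, "hand": -1},
  {"x": 0, "y": 0, "z": 0, "wx": 0, "wy": 0, "wz": 0, "hand": -1},
])

```text
t: 7.92
tool_pos: [584.8, 155.0, 148.4]
eef_rot: [[0.274, 0.962, -0.002], [0.962, -0.274, 0.0], [-0.001, -0.002, -1.0]]
force: [0.9, -0.1, -2.1]
gripper_width: 21.0
```

Run:
```python
from g import *
s=st();im=get_image('wrist');save('w7',im);np.save('s7.npy',s,allow_pickle=True)
i2=get_image('side')
save('w7c',cv2.resize(im[110:270,220:420],(800,600),interpolation=cv2.INTER_CUBIC))
save('s7c',cv2.resize(i2[165:245,250:350],(750,600),interpolation=cv2.INTER_CUBIC))
```

```text
t 7.925 p [584.76  154.964 148.39 ] yaw 74.07201996325342 d tool [0.609 0.908] tilt x,y (deg) [-0.032 -0.113] F [ 0.91  -0.096 -2.09 ] M [0.    0.003 0.04 ] w 21.01262350602329
```

View pics/w7c.png

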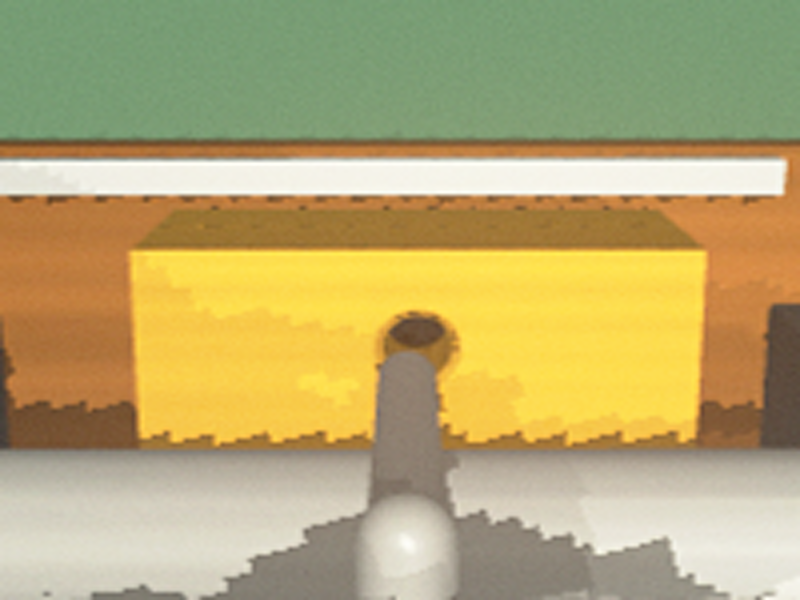

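View pics/s7c.png

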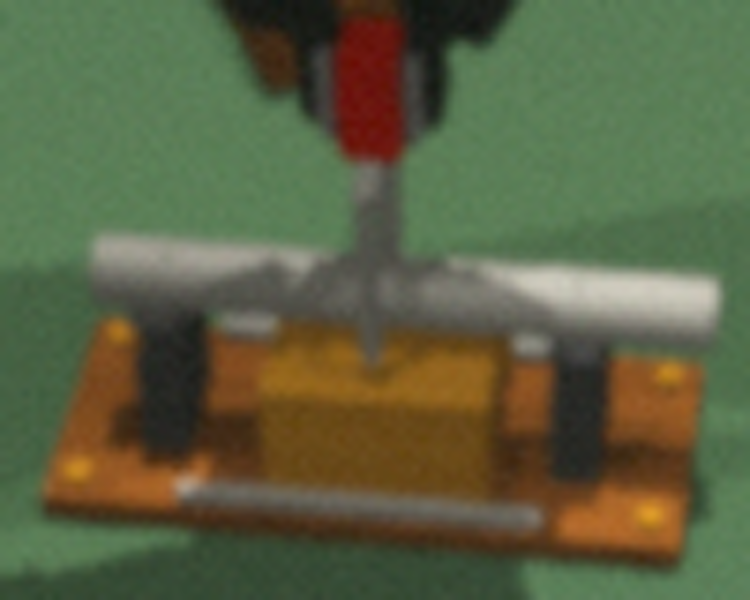

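The far hole is outlined at crop (418,345), with the foot tip just over it at crop (409,352). So the foot must go about 1 mm towards tool +y.

Run:
```python
from h import *
np.set_printoptions(precision=2,suppress=True)
s=np.load('s7.npy',allow_pickle=True).item();c=cam('wrist',s)
R=np.array(s['eef_rot']);p=np.array(s['tool_pos']);o=R.T@(c['p']-p)
f=lambda q:(220+q[0]/4,110+q[1]*160/600)
def pl(q,z): d=R.T@ray(c,f(q));return o+d*(z-o[2])/d[2]
zt=p[2]-60
print('hole L,R,far',pl((376,343),zt),pl((460,343),zt),pl((418,309),zt))
print('guide far edge mid',(pl((130,248),zt)+pl((706,250),zt))/2)
print('foot far edge',pl((409,350),81), 'leg L,R',pl((378,360),81),pl((440,360),81))
```

```text
hole L,R,far [24.95 -5.24 88.39] [24.96  6.58 88.39] [30.13  0.65 88.39]
guide far edge mid [39.1   0.63 88.39]
foot far edge [25.53 -0.61 81.  ] leg L,R [24.04 -4.85 81.  ] [24.05  3.63 81.  ]
```

Emit:
arm_command([
  {"x": 0.0007, "y": 0.0012, "z": 0, "wx": -0.1, "wy": 0, "wz": 0, "hand": -1},
  {"x": 0, "y": 0, "z": 0, "wx": 0, "wy": 0, "wz": 0, "hand": -1},
  {"x": 0, "y": 0, "z": 0.003, "wx": 0, "wy": 0, "wz": 0, "hand": -1},
  {"x": 0, "y": 0, "z": 0, "wx": 0, "wy": 0, "wz": 0, "hand": -1},
])

```text
t: 8.52
tool_pos: [586.9, 155.4, 146.4]
eef_rot: [[0.274, 0.962, 0.002], [0.962, -0.274, -0.0], [0.0, 0.002, -1.0]]
force: [-1.0, -0.0, -2.3]
gripper_width: 21.4
```

Run:
```python
from g import *
s=st();im=get_image('wrist');np.save('s8.npy',s,allow_pickle=True);save('w8',im)
save('w8c',cv2.resize(im[160:240,270:370],(800,600),interpolation=cv2.INTER_CUBIC))
```

```text
t 8.525 p [586.898 155.377 146.359] yaw 74.07470603134705 d tool [-0.376 -1.035] tilt x,y (deg) [0.001 0.093] F [-1.002 -0.026 -2.28 ] M [-0.021 -0.014 -0.026] w 21.396131349395628
```

View pics/w8c.png

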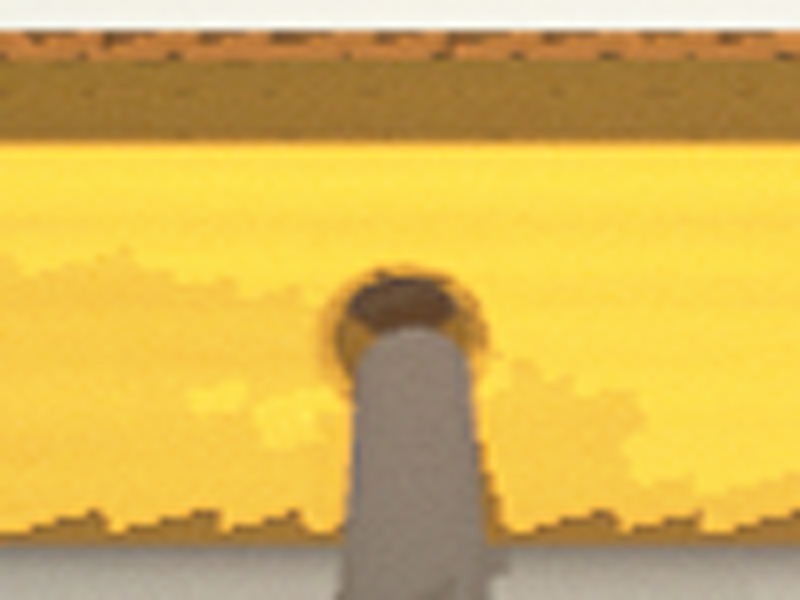

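The foot is now over the hole: hole at crop (406,343), foot tip centre (412,328). That is about 0.4 mm off in y.

Run:
```python
from h import *
np.set_printoptions(precision=2,suppress=True)
s=np.load('s8.npy',allow_pickle=True).item();c=cam('wrist',s)
R=np.array(s['eef_rot']);p=np.array(s['tool_pos']);o=R.T@(c['p']-p)
f=lambda q:(270+q[0]/8,160+q[1]*80/600)
def pl(q,z): d=R.T@ray(c,f(q));return o+d*(z-o[2])/d[2]
zt=p[2]-60
print('hole L,R,far',pl((325,335),zt),pl((488,335),zt),pl((404,266),zt),'guide far',pl((400,141),zt))
print('foot far edge',pl((412,328),81), 'leg L,R',pl((357,370),81),pl((470,370),81))
```

```text
hole L,R,far [23.56 -7.11 86.36] [23.57  4.29 86.36] [28.8  -1.58 86.36] guide far [38.09 -1.86 86.36]
foot far edge [25.31 -1.03 81.  ] leg L,R [22.17 -4.79 81.  ] [22.17  2.95 81.  ]
```

Emit:
arm_command([
  {"x": 0, "y": -0.0004, "z": 0.002, "wx": 0, "wy": 0, "wz": 0, "hand": -1},
  {"x": 0, "y": 0, "z": 0.002, "wx": 0, "wy": 0, "wz": 0, "hand": -1},
  {"x": 0, "y": 0, "z": 0, "wx": 0, "wy": 0, "wz": 0, "hand": -1},
])

```text
t: 8.95
tool_pos: [586.5, 155.5, 142.2]
eef_rot: [[0.274, 0.962, 0.002], [0.962, -0.274, -0.0], [0.0, 0.002, -1.0]]
force: [-0.3, -0.3, -1.9]
gripper_width: 21.3
```

Emit:
arm_command([
  {"x": 0, "y": 0, "z": 0.0015, "wx": 0, "wy": 0, "wz": 0, "hand": -1},
  {"x": 0, "y": 0, "z": 0, "wx": 0, "wy": 0, "wz": 0, "hand": -1},
])

```text
t: 9.2
tool_pos: [586.5, 155.5, 140.5]
eef_rot: [[0.274, 0.962, 0.002], [0.962, -0.274, -0.0], [0.0, 0.002, -1.0]]
force: [0.1, 0.2, -2.1]
gripper_width: 21.5
```

Run:
```python
from g import *
s=st();im=get_image('wrist');np.save('s9.npy',s,allow_pickle=True)
save('w9c',cv2.resize(im[160:240,270:370],(800,600),interpolation=cv2.INTER_CUBIC))
```

```text
t 9.2 p [586.516 155.455 140.548] yaw 74.07035977145634 d tool [-0.346 -0.646] tilt x,y (deg) [0.002 0.096] F [ 0.142  0.173 -2.132] M [0.007 0.047 0.039] w 21.45937814036763
```

View pics/w9c.png

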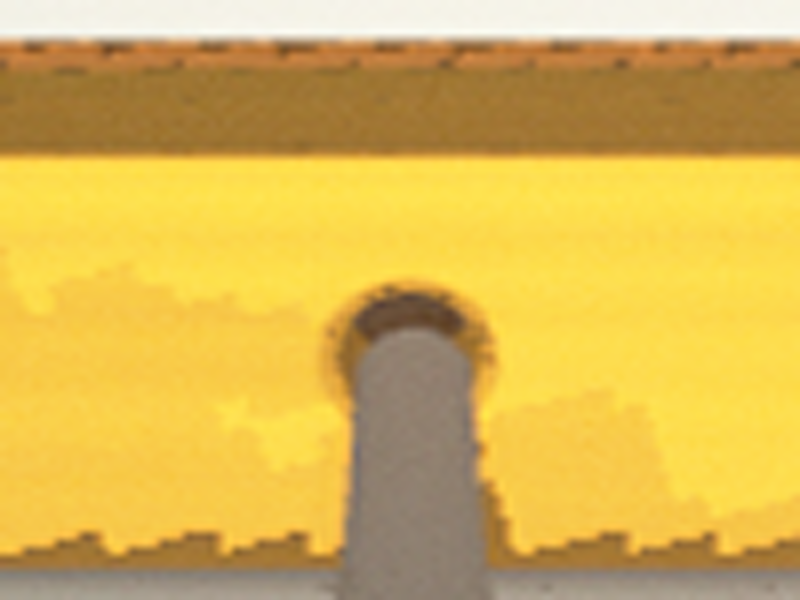

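The foot is centred in the hole (hole at crop x≈411, foot x≈414) with no force beyond the weight. I continue down in small steps.

Emit:
arm_command([
  {"x": 0, "y": -0.0001, "z": 0.002, "wx": 0, "wy": 0, "wz": 0, "hand": -1},
  {"x": 0, "y": 0, "z": 0, "wx": 0, "wy": 0, "wz": 0, "hand": -1},
])

```text
t: 9.5
tool_pos: [586.5, 155.5, 138.6]
eef_rot: [[0.274, 0.962, 0.002], [0.962, -0.274, -0.0], [0.0, 0.002, -1.0]]
force: [0.5, -0.3, -1.4]
gripper_width: 21.4
```

Emit:
arm_command([
  {"x": 0, "y": 0, "z": 0.002, "wx": 0, "wy": 0, "wz": 0, "hand": -1},
  {"x": 0, "y": 0, "z": 0, "wx": 0, "wy": 0, "wz": 0, "hand": -1},
])

```text
t: 9.75
tool_pos: [586.5, 155.5, 136.4]
eef_rot: [[0.274, 0.962, 0.002], [0.962, -0.274, -0.0], [0.0, 0.002, -1.0]]
force: [0.0, 0.2, -1.8]
gripper_width: 21.5
```

Emit:
arm_command([
  {"x": 0, "y": 0, "z": 0.002, "wx": 0, "wy": 0, "wz": 0, "hand": -1},
  {"x": 0, "y": 0, "z": 0, "wx": 0, "wy": 0, "wz": 0, "hand": -1},
])

```text
t: 10.0
tool_pos: [586.5, 155.5, 134.3]
eef_rot: [[0.274, 0.962, 0.002], [0.962, -0.274, -0.0], [0.0, 0.002, -1.0]]
force: [0.0, -1.2, -2.6]
gripper_width: 21.2
```

The feet are 6 to 7 mm below the guide's top without resistance, so both are in the holes.

Emit:
arm_command([
  {"x": 0, "y": 0, "z": 0.002, "wx": 0, "wy": 0, "wz": 0, "hand": -1},
  {"x": 0, "y": 0, "z": 0.002, "wx": 0, "wy": 0, "wz": 0, "hand": -1},
  {"x": 0, "y": 0, "z": 0.002, "wx": 0, "wy": 0, "wz": 0, "hand": -1},
  {"x": 0, "y": 0, "z": 0, "wx": 0, "wy": 0, "wz": 0, "hand": -1},
])

```text
t: 10.5
tool_pos: [586.5, 155.5, 127.8]
eef_rot: [[0.274, 0.962, 0.002], [0.962, -0.274, -0.0], [0.0, 0.002, -1.0]]
force: [-0.8, -0.0, -2.2]
gripper_width: 20.9
```

Emit:
arm_command([
  {"x": 0, "y": 0, "z": 0.002, "wx": 0, "wy": 0, "wz": 0, "hand": -1},
  {"x": 0, "y": 0, "z": 0.002, "wx": 0, "wy": 0, "wz": 0, "hand": -1},
  {"x": 0, "y": 0, "z": 0.002, "wx": 0, "wy": 0, "wz": 0, "hand": -1},
  {"x": 0, "y": 0, "z": 0, "wx": 0, "wy": 0, "wz": 0, "hand": -1},
])

```text
t: 11.0
tool_pos: [586.5, 155.5, 121.3]
eef_rot: [[0.274, 0.962, 0.002], [0.962, -0.274, -0.0], [0.0, 0.002, -1.0]]
force: [0.1, 0.8, -2.0]
gripper_width: 21.6
```

```bash
python3 -c "
from g import *
st()"
```

```text
t 11.0 p [586.51  155.488 121.342] yaw 74.07057231647447 d tool [-0.375 -0.631] tilt x,y (deg) [0.007 0.105] F [ 0.105  0.82  -1.977] M [ 0.029 -0.046 -0.002] w 21.614461266596724
```

Emit:
arm_command([
  {"x": 0, "y": 0, "z": 0.002, "wx": 0, "wy": 0, "wz": 0, "hand": -1},
  {"x": 0, "y": 0, "z": 0.0015, "wx": 0, "wy": 0, "wz": 0, "hand": -1},
  {"x": 0, "y": 0, "z": 0, "wx": 0, "wy": 0, "wz": 0, "hand": -1},
])

```text
t: 11.38
tool_pos: [586.5, 155.5, 117.6]
eef_rot: [[0.274, 0.962, 0.002], [0.962, -0.274, -0.0], [0.0, 0.002, -1.0]]
force: [0.1, 0.4, -2.9]
gripper_width: 20.9
```

Emit:
arm_command([
  {"x": 0, "y": 0, "z": 0.0015, "wx": 0, "wy": 0, "wz": 0, "hand": -1},
  {"x": 0, "y": 0, "z": 0, "wx": 0, "wy": 0, "wz": 0, "hand": -1},
])

```text
t: 11.62
tool_pos: [586.6, 155.5, 116.1]
eef_rot: [[0.274, 0.962, 0.002], [0.962, -0.274, -0.0], [0.0, 0.002, -1.0]]
force: [-0.4, 1.1, -1.6]
gripper_width: 21.2
```

Emit:
arm_command([
  {"x": 0, "y": 0, "z": 0.0015, "wx": 0, "wy": 0, "wz": 0, "hand": -1},
  {"x": 0, "y": 0, "z": 0, "wx": 0, "wy": 0, "wz": 0, "hand": -1},
])

```text
t: 11.88
tool_pos: [586.8, 155.5, 115.0]
eef_rot: [[0.274, 0.962, 0.003], [0.962, -0.274, -0.0], [0.0, 0.003, -1.0]]
force: [-0.9, -0.0, -1.7]
gripper_width: 21.2
```

Emit:
arm_command([
  {"x": 0, "y": 0, "z": 0.0015, "wx": 0, "wy": 0, "wz": 0, "hand": -1},
  {"x": 0, "y": 0, "z": 0, "wx": 0, "wy": 0, "wz": 0, "hand": -1},
])

```text
t: 12.12
tool_pos: [587.0, 155.6, 114.5]
eef_rot: [[0.274, 0.962, 0.003], [0.962, -0.274, -0.0], [0.001, 0.003, -1.0]]
force: [-0.9, -0.1, -2.2]
gripper_width: 21.4
```

Descent is stalling without any contact force, so I check the joints for a limit.

Run:
```python
from g import *
s=st();print(s['joint_pos'],s['qvel'],s['tau'])
```

```text
t 12.125 p [587.007 155.562 114.538] yaw 74.07720047448879 d tool [-0.583 -1.089] tilt x,y (deg) [0.032 0.198] F [-0.926 -0.109 -2.232] M [ 0.001  0.104 -0.004] w 21.38413518571993
[ 0.044  0.132 -0.085  1.351 -0.001  1.893] [-0.001 -0.001  0.001 -0.001  0.    -0.001] [ -0.052 -58.22   51.521  -0.181  -0.012   0.005]
```

Run:
```python
from g import *
im=get_image('wrist');i2=get_image('side');save('w10',im);save('s10',i2)
save('s10c',cv2.resize(i2[120:255,230:410],(800,600),interpolation=cv2.INTER_CUBIC))
```

```text
(no output)
```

View pics/w10.png

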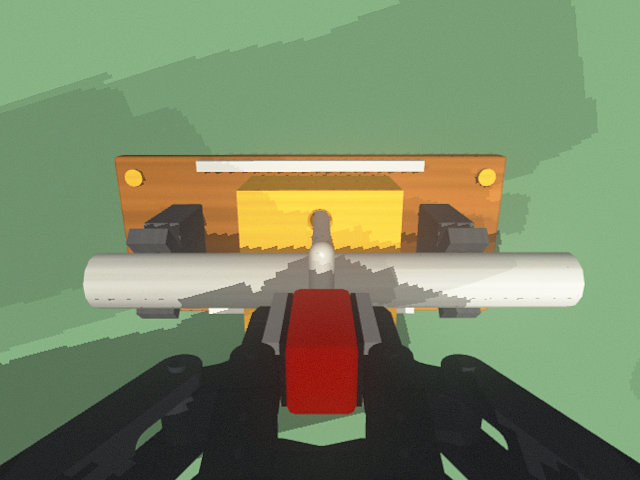

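View pics/s10c.png

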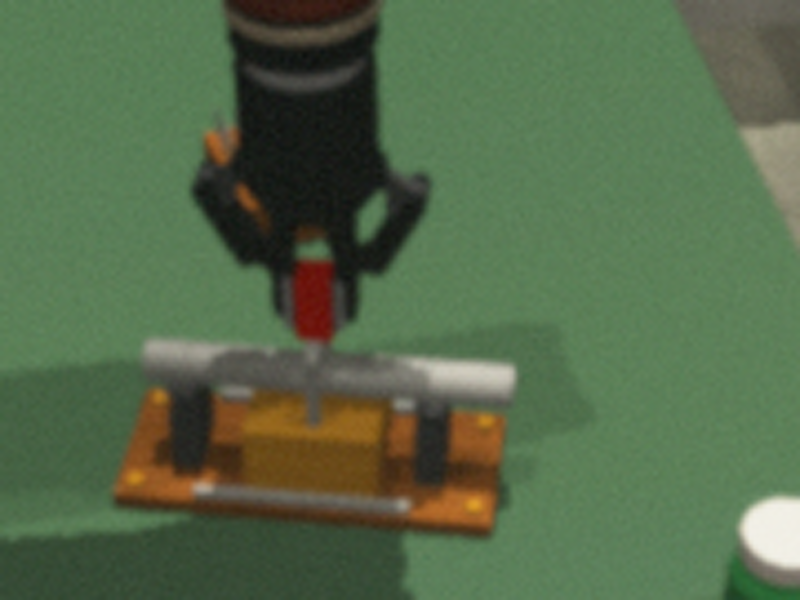

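Both legs are in the holes (far leg at (320,222) in its hole, near leg down at crop (313,415)), the bar is untouched, and the feet have reached the brake's height. Idle rows reset the target to the measured pose and so relax the push. I'll read the force straight after a pushing row.

Emit:
arm_command([
  {"x": 0, "y": -0.0005, "z": 0.0015, "wx": 0.2, "wy": 0, "wz": 0, "hand": -1},
])

```text
t: 12.35
tool_pos: [587.2, 155.7, 113.9]
eef_rot: [[0.274, 0.962, 0.002], [0.962, -0.274, 0.001], [0.001, 0.002, -1.0]]
force: [-1.1, -0.4, 7.6]
gripper_width: 21.4
```

Emit:
arm_command([
  {"x": 0, "y": 0, "z": 0.002, "wx": 0, "wy": 0, "wz": 0, "hand": -1},
])

```text
t: 12.48
tool_pos: [587.4, 155.7, 112.9]
eef_rot: [[0.274, 0.962, 0.002], [0.962, -0.274, 0.001], [0.001, 0.002, -1.0]]
force: [-4.8, 0.4, 9.4]
gripper_width: 21.3
```

Emit:
arm_command([
  {"x": 0, "y": 0, "z": 0.002, "wx": 0, "wy": 0, "wz": 0, "hand": -1},
])

```text
t: 12.6
tool_pos: [587.4, 155.7, 111.9]
eef_rot: [[0.274, 0.962, 0.003], [0.962, -0.274, 0.0], [0.001, 0.003, -1.0]]
force: [-5.3, 0.1, 7.8]
gripper_width: 21.2
```

```bash
python3 -c "
from g import *
st()"
```

```text
t 12.6 p [587.408 155.685 111.899] yaw 74.08630386681337 d tool [-0.811 -1.441] tilt x,y (deg) [0.069 0.145] F [-5.261  0.075  7.797] M [-0.116  1.373  0.006] w 21.230377802491326
```

The brake is yielding at about 10 N. The legs rub lightly on one side (Fx −5 N), so I ease back in y while pushing.

Emit:
arm_command([
  {"x": 0, "y": -0.001, "z": 0.002, "wx": 0.1, "wy": 0, "wz": 0, "hand": -1},
])

```text
t: 12.72
tool_pos: [587.1, 155.8, 111.0]
eef_rot: [[0.274, 0.962, 0.003], [0.962, -0.274, 0.001], [0.001, 0.003, -1.0]]
force: [0.4, -1.7, 6.5]
gripper_width: 21.4
```

Emit:
arm_command([
  {"x": 0, "y": -0.001, "z": 0.002, "wx": 0.1, "wy": 0, "wz": 0, "hand": -1},
])

```text
t: 12.85
tool_pos: [587.0, 155.8, 110.3]
eef_rot: [[0.274, 0.962, 0.003], [0.962, -0.274, 0.0], [0.001, 0.003, -1.0]]
force: [-0.7, -1.0, 7.7]
gripper_width: 20.9
```

Emit:
arm_command([
  {"x": 0, "y": -0.001, "z": 0.002, "wx": 0, "wy": 0, "wz": 0, "hand": -1},
])

```text
t: 12.98
tool_pos: [586.9, 155.8, 109.5]
eef_rot: [[0.275, 0.962, 0.005], [0.962, -0.275, -0.0], [0.001, 0.005, -1.0]]
force: [-1.5, -1.5, 8.5]
gripper_width: 21.3
```

```bash
python3 -c "
from g import *
st()"
```

```text
t 12.975 p [586.933 155.817 109.462] yaw 74.06132509110313 d tool [-0.809 -0.947] tilt x,y (deg) [0.08 0.3 ] F [-1.451 -1.464  8.454] M [-0.36   0.371  0.033] w 21.2555967234933
```

Emit:
arm_command([
  {"x": -0.0003, "y": -0.0007, "z": 0.002, "wx": 0.3, "wy": -0.05, "wz": 0, "hand": -1},
])

```text
t: 13.1
tool_pos: [587.1, 155.6, 108.8]
eef_rot: [[0.275, 0.962, 0.003], [0.962, -0.275, 0.0], [0.001, 0.002, -1.0]]
force: [-0.5, 0.6, 7.8]
gripper_width: 21.1
```

Emit:
arm_command([
  {"x": -0.0003, "y": -0.0007, "z": 0.002, "wx": 0.3, "wy": -0.05, "wz": 0, "hand": -1},
])

```text
t: 13.22
tool_pos: [587.3, 155.5, 108.2]
eef_rot: [[0.275, 0.962, -0.0], [0.962, -0.275, 0.001], [0.001, -0.001, -1.0]]
force: [-1.5, 0.4, 9.0]
gripper_width: 21.4
```

Emit:
arm_command([
  {"x": -0.0003, "y": -0.0007, "z": 0.002, "wx": 0.2, "wy": -0.05, "wz": 0, "hand": -1},
])

```text
t: 13.35
tool_pos: [587.5, 155.5, 107.6]
eef_rot: [[0.275, 0.962, -0.002], [0.962, -0.275, 0.001], [0.001, -0.002, -1.0]]
force: [-1.8, 0.7, 8.6]
gripper_width: 21.0
```

```bash
python3 -c "
from g import *
st()"
```

```text
t 13.35 p [587.451 155.549 107.616] yaw 74.06185838883226 d tool [-0.692 -1.519] tilt x,y (deg) [ 0.05 -0.12] F [-1.775  0.704  8.632] M [0.114 0.49  0.089] w 21.03928890154125
```

Emit:
arm_command([
  {"x": -0.0002, "y": -0.0007, "z": 0.002, "wx": 0.05, "wy": -0.05, "wz": 0, "hand": -1},
  {"x": -0.0002, "y": -0.0007, "z": 0.002, "wx": 0.1, "wy": -0.05, "wz": 0, "hand": -1},
])

```text
t: 13.6
tool_pos: [587.5, 155.6, 106.4]
eef_rot: [[0.274, 0.962, -0.001], [0.962, -0.274, 0.001], [0.0, -0.001, -1.0]]
force: [-1.9, -0.6, 8.2]
gripper_width: 21.0
```

Emit:
arm_command([
  {"x": -0.0002, "y": -0.0005, "z": 0.002, "wx": 0.1, "wy": 0, "wz": 0, "hand": -1},
  {"x": -0.0002, "y": -0.0005, "z": 0.002, "wx": 0.1, "wy": 0, "wz": 0, "hand": -1},
])

```text
t: 13.85
tool_pos: [587.5, 155.6, 105.0]
eef_rot: [[0.274, 0.962, -0.001], [0.962, -0.274, 0.002], [0.001, -0.001, -1.0]]
force: [-2.7, 0.5, 8.7]
gripper_width: 21.0
```

```bash
python3 -c "
from g import *
st()"
```

```text
t 13.85 p [587.509 155.64  105.036] yaw 74.08361093738448 d tool [-0.795 -1.55 ] tilt x,y (deg) [ 0.075 -0.084] F [-2.716  0.508  8.712] M [-0.11   0.808 -0.003] w 20.97013487219141
```

Emit:
arm_command([
  {"x": -0.0002, "y": -0.0007, "z": 0.002, "wx": 0.1, "wy": 0, "wz": 0, "hand": -1},
])

```text
t: 13.98
tool_pos: [587.5, 155.6, 104.3]
eef_rot: [[0.274, 0.962, -0.001], [0.962, -0.274, 0.002], [0.002, -0.001, -1.0]]
force: [-1.5, 0.1, 9.6]
gripper_width: 21.1
```

Emit:
arm_command([
  {"x": -0.0002, "y": -0.0007, "z": 0.002, "wx": 0, "wy": 0, "wz": 0, "hand": -1},
])

```text
t: 14.1
tool_pos: [587.4, 155.6, 103.7]
eef_rot: [[0.274, 0.962, 0.001], [0.962, -0.274, 0.002], [0.002, 0.0, -1.0]]
force: [-2.1, -1.1, 8.4]
gripper_width: 21.3
```

Emit:
arm_command([
  {"x": -0.0002, "y": -0.0007, "z": 0.002, "wx": 0, "wy": 0, "wz": 0, "hand": -1},
])

```text
t: 14.22
tool_pos: [587.2, 155.6, 102.9]
eef_rot: [[0.274, 0.962, 0.002], [0.962, -0.274, 0.002], [0.003, 0.002, -1.0]]
force: [-3.3, -0.0, 9.1]
gripper_width: 21.3
```

Emit:
arm_command([
  {"x": 0, "y": -0.0005, "z": 0.002, "wx": 0, "wy": 0, "wz": 0, "hand": -1},
])

```text
t: 14.35
tool_pos: [587.3, 155.6, 102.6]
eef_rot: [[0.274, 0.962, 0.004], [0.962, -0.274, 0.002], [0.003, 0.003, -1.0]]
force: [-5.0, -1.5, 15.8]
gripper_width: 21.4
```

The force rose to 16 N and the motion nearly stopped at TCP z≈102.6, which is the bridge on the bar as expected (about 103). One gentle confirming push:

Emit:
arm_command([
  {"x": 0, "y": -0.0003, "z": 0.002, "wx": 0.2, "wy": 0, "wz": 0, "hand": -1},
])

```text
t: 14.48
tool_pos: [587.4, 155.6, 102.6]
eef_rot: [[0.274, 0.962, 0.002], [0.962, -0.274, 0.002], [0.003, 0.002, -1.0]]
force: [-6.7, -1.4, 15.7]
gripper_width: 21.3
```

Emit:
arm_command([
  {"x": 0, "y": 0, "z": 0.002, "wx": 0, "wy": -0.1, "wz": 0, "hand": -1},
])

```text
t: 14.6
tool_pos: [587.5, 155.7, 102.6]
eef_rot: [[0.274, 0.962, 0.003], [0.962, -0.274, 0.0], [0.001, 0.002, -1.0]]
force: [-8.6, -0.9, 16.8]
gripper_width: 21.3
```

Run:
```python
from g import *
st()
im=get_image('wrist');i2=get_image('side');save('w11',im)
save('s11c',cv2.resize(i2[175:255,245:350],(787,600),interpolation=cv2.INTER_CUBIC))
```

```text
t 14.6 p [587.454 155.68  102.586] yaw 74.1066589713622 d tool [-0.818 -1.487] tilt x,y (deg) [0.064 0.131] F [-8.609 -0.858 16.793] M [-0.133  2.28  -0.01 ] w 21.312840995544608
```

View pics/s11c.png

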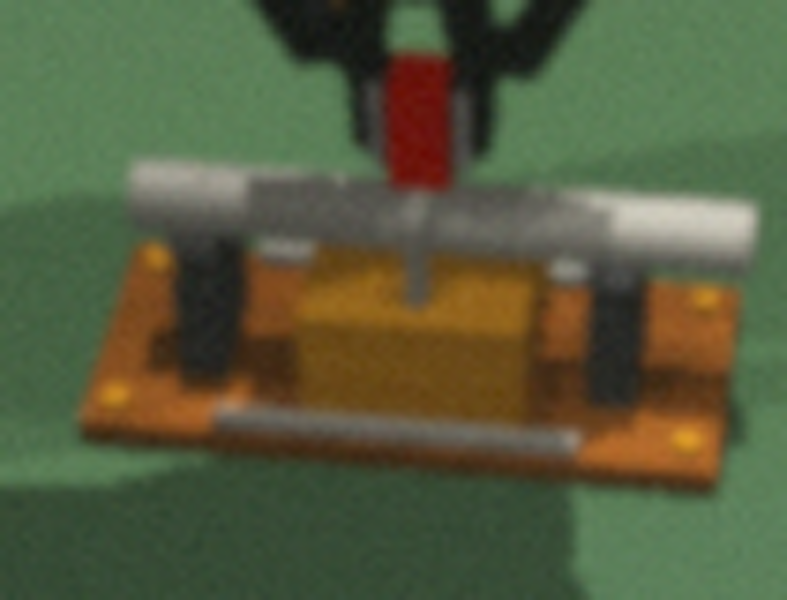

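View pics/w11.png

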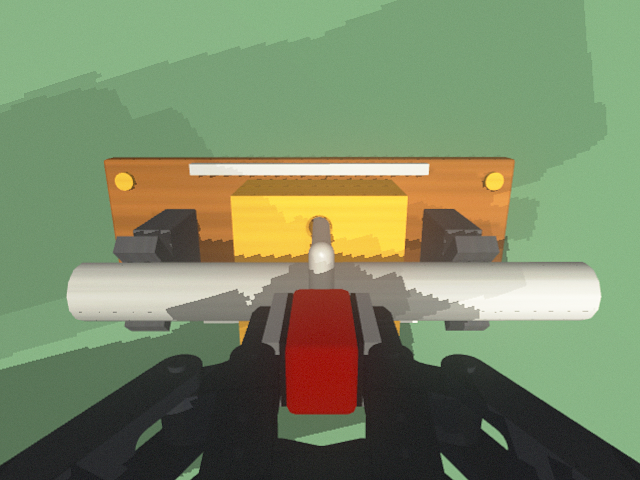

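The staple is fully home: the bridge sits on the bar, z stays at 102.6 over three pushes at about 16 N, and the bar lies in both rests. I relax the push, then open and lift.

Emit:
arm_command([
  {"x": 0, "y": -0.0008, "z": 0, "wx": 0, "wy": 0, "wz": 0, "hand": -1},
  {"x": 0, "y": 0, "z": 0, "wx": 0, "wy": 0, "wz": 0, "hand": -1},
  {"x": 0, "y": 0, "z": 0, "wx": 0, "wy": 0, "wz": 0, "hand": -0.4},
  {"x": 0, "y": 0, "z": 0, "wx": 0, "wy": 0, "wz": 0, "hand": -0.2},
  {"x": 0, "y": 0, "z": 0, "wx": 0, "wy": 0, "wz": 0, "hand": 0.2},
  {"x": 0, "y": 0, "z": 0, "wx": 0, "wy": 0, "wz": 0, "hand": 0.2},
  {"x": 0, "y": 0, "z": 0, "wx": 0, "wy": 0, "wz": 0, "hand": 0.2},
])

```text
t: 15.58
tool_pos: [587.0, 155.8, 102.2]
eef_rot: [[0.274, 0.962, 0.003], [0.962, -0.274, 0.0], [0.001, 0.003, -1.0]]
force: [0.6, 0.2, 0.1]
gripper_width: 51.4
```

Emit:
arm_command([
  {"x": 0, "y": 0, "z": -0.01, "wx": 0, "wy": 0, "wz": 0, "hand": 0.2},
  {"x": 0, "y": 0, "z": -0.02, "wx": 0, "wy": 0, "wz": 0, "hand": 0.2},
  {"x": 0, "y": 0, "z": -0.03, "wx": 0, "wy": 0, "wz": 0, "hand": 0.2},
  {"x": 0, "y": 0, "z": -0.03, "wx": 0, "wy": 0, "wz": 0, "hand": 0.2},
  {"x": 0, "y": 0, "z": -0.03, "wx": 0, "wy": 0, "wz": 0, "hand": 0.2},
  {"x": 0, "y": 0, "z": 0, "wx": 0, "wy": 0, "wz": 0, "hand": 0.2},
  {"x": 0, "y": 0, "z": 0, "wx": 0, "wy": 0, "wz": 0, "hand": 0.2},
])

```text
t: 16.45
tool_pos: [587.4, 155.8, 234.1]
eef_rot: [[0.274, 0.962, 0.009], [0.962, -0.274, 0.001], [0.003, 0.008, -1.0]]
force: [0.1, -0.6, 0.1]
gripper_width: 51.3
```

Run:
```python
from g import *
s=st();im=get_image('wrist');i2=get_image('side');save('w12',im);np.save('s12.npy',s,allow_pickle=True)
save('side12',i2);save('s12c',cv2.resize(i2[175:255,245:350],(787,600),interpolation=cv2.INTER_CUBIC))
```

```text
t 16.45 p [587.404 155.832 234.102] yaw 74.10188681785567 d tool [-0.951 -1.397] tilt x,y (deg) [0.178 0.48 ] F [ 0.123 -0.573  0.133] M [-0.008  0.051  0.049] w 51.3243585303197
```

View pics/s12c.png

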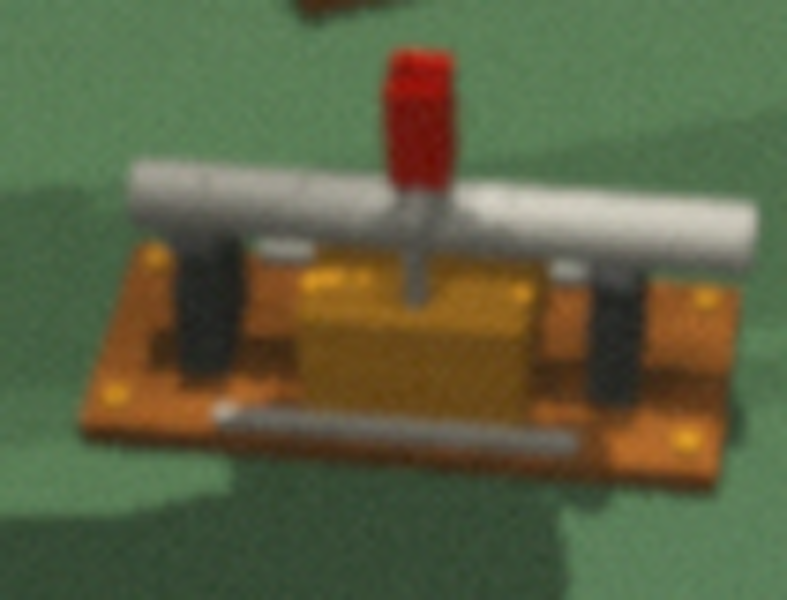

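View pics/w12.png

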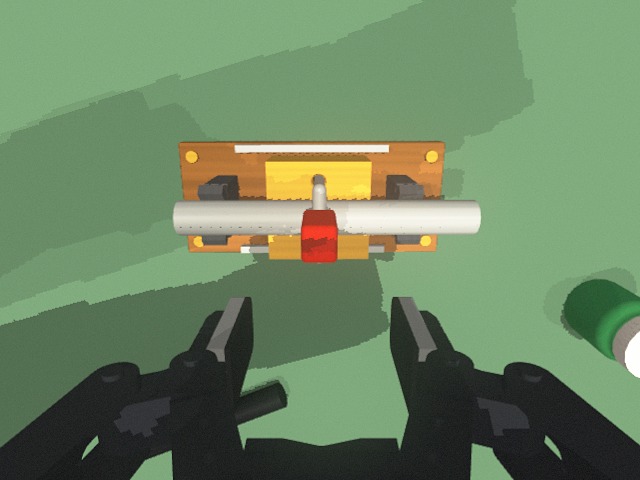

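View pics/side12.png

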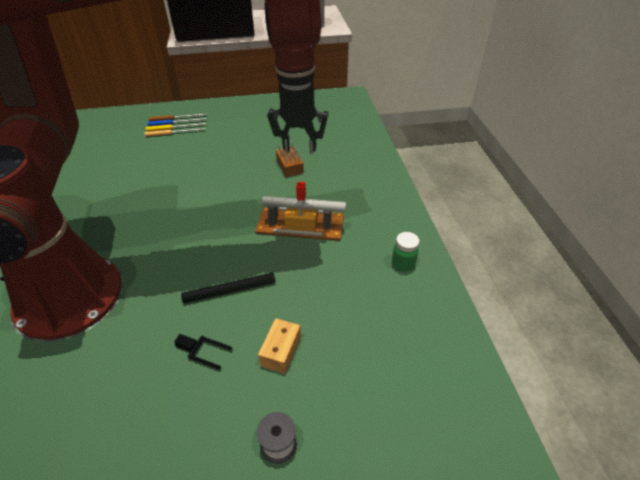

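The staple stands upright astride the bar with both legs in the guide, released and untouched. Bystanders are in place. I'll check the grip's top height (22+120=142 mm expected) before handing in.

Run:
```python
from g import *
cs=cam('side');c=cam('wrist',np.load('s12.npy',allow_pickle=True).item())
im=cv2.imread('pics/side12.png');m=cv2.inRange(cv2.cvtColor(im,cv2.COLOR_BGR2HSV),(0,150,90),(8,255,255));m[:175]=0;m[205:]=0;m[:,:290]=0;m[:,315:]=0
x,y,w,h=cv2.boundingRect(m);print('side red box',x,y,w,h)
for z in (142,145,150,154): print(z,proj(cs,[585.5,155.5,z]),proj(c,[585.5,155.5,z]))
im=cv2.imread('pics/side0.png')
for n,b in [('jar',(390,225,430,275)),('spool',(250,405,305,465)),('pin',(270,140,310,180)),('bar',(255,190,350,215))]:
    A=cv2.imread('pics/side0.png');B=cv2.imread('pics/side12.png');x0,y0,x1,y1=b
    print(n,cv2.phaseCorrelate(A[y0:y1,x0:x1].mean(2),B[y0:y1,x0:x1].mean(2)))
```

```text
side red box 296 182 9 18
142 [300.634 183.282] [318.941 243.45 ]
145 [300.593 182.334] [318.954 245.034]
150 [300.523 180.748] [318.977 247.76 ]
154 [300.467 179.471] [318.996 250.02 ]
jar ((-0.07967666196906009, -0.01899397639841638), 0.9132530589261422)
spool ((0.11744271326710276, 0.003445814800514313), 1.0090956763562802)
pin ((0.07852058093698489, 0.2003946978922606), 0.8522065234573284)
bar ((-8.921742244183406e-05, 0.5070473502886159), 0.7783770515283079)
```

```bash
python3 -c "
from cell import *
print(sign_off())"
```

```text
the job is handed in; nothing more can be done
None
```

The job is done and handed in at about 16.6 s. I took the red-handled staple out of its block and set it over the steel bar. Both legs went into the guide holes, and I pushed it home, let go and backed off.

**Last checks**
- **Fully home:** the brake gave way with readings of about 6 to 10 N. The tool then stopped at z = 102.6 mm over three pushes at about 16–17 N, close to the expected 103. The top of the grip, in the side and wrist views, fits the expected 142 mm.
- **Forces:** the highest reading during insertion was about 17 N down with 9 N sideways, against the 30 N limit. Readings came only at the end of each move, so shorter peaks would not show.
- **Bystanders:** the jar, spool and pin block shifted no more than 0.2 pixel in the side view. The bar lies in both rests; its patch shifted 0.5 pixel, but the staple is now in that patch, so that number is a weak check.

**Oddities**
- The staple tipped a few degrees in its loose block before I gripped it, and closing the jaws straightened it.
- The black look-alike staple stood upright in the first picture and lay flat by my first close view. No contact force showed in any reading and I never went near it on purpose.
- The tool sank 18 mm on the way to the cradle because it had tilted about 1.2°. I levelled it before inserting.
- The sideways readings came from the legs rubbing on one side of the holes as the arm drifted under load.

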